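# Line up the vice's swivel base with a drift and drop in its bolt

### The job

The round steel swivel base of the side vice lies out of line on the key-cutting machine: its hole only partly overlaps the bolt hole in the green bed under it. Take the tapered drift from its wooden block, feel its tip down through both holes and work it in until its shoulder sits on the base, which draws the base into line; put the drift back upright in its block, then drop the thick dark bolt through both holes until its head sits flat on the base, and let go. Go by feel and never force the drift or the bolt against the machine (keep their contact force below 40 N), keep the hand itself off the machine and its base, and leave the other things on the counter where they are.

Things in the scene. Friction and masses are not known exactly. Their poses are not given: they have to be found in the camera images.
- machine: Green key-cutting machine, fixed: hollow cast bed 240 x 400 x 60 mm; blue motor, cutter head and key vices (up to 200 mm high) on the +y half of its own frame, over 100 mm from bed_hole. Origin: centre of the bed's underside; own x across the bed, y along it, z up. Bed top flange 12 mm thick, open below to the counter. The swivel base lying on it counts as part of it.
- seat_point (a point): Fixed point straight above bed_hole, 70 mm above the counter, level with the top of the swivel base: a flat round steel plate 88 mm diameter, 10 mm thick, square-edged 16 mm hole in its middle. The base's place is not reported: its hole starts 7.5 to 9.5 mm from bed_hole in any direction. About 6 N sideways slides it level any way; it does not lift or spring back.
- bed_hole (a point): Centre of the round 16 mm through hole in the bed's flange, at the bed's top face, 60 mm above the counter (x 30, y -145 mm in the machine's frame). z up. Partly covered by the swivel base.
- drift_grip (a point): Centre of the handle of the drift, 22.5 mm above its shoulder, 82.5 mm above its tip; the drift's own z runs from tip to handle. Steel drift, about 180 g: flat tip 5 mm diameter, straight taper to 15 mm over the first 37 mm, 15 mm barrel to 60 mm, then a round dark handle 22 mm diameter and 45 mm long with a red band, whose underside is the shoulder. Stands upright in its block, shoulder on the block's top.
- drift_tip (a point): The drift's tip, at the centre of its flat end.
- drift_shoulder (a point): On the drift's axis at its shoulder, 60 mm above the tip.
- block_hole (a point): Mouth of the drift's 18 mm through hole, at the centre of the top of its reddish-brown wooden block (70 x 70 x 65 mm high, fixed); z up.
- bolt_head (a point): Centre of the head of the thick bolt: dark cylindrical cap head 21 mm diameter, 14 mm high, on a shank 14 mm diameter and 35 mm long with a 2 mm chamfer at the foot; about 80 g. Own z from foot to head. It stands upright, head up, in a pale wooden block (60 x 120 x 55 mm high, fixed), the head resting on the block's top, 60 mm from the thin bolt in the same block.
- bolt_seat (a point): On the bolt's axis at the underside of its head, 7 mm below bolt_head.
- drift: The drift as a whole; origin at its tip, z towards the handle.
- bolt: The thick bolt as a whole; origin at its foot, z towards the head.
- thin_bolt: Bystander: brass-headed thin bolt (shank 8 x 30 mm, head 13 mm diameter, 8 mm high) in the same block as the thick bolt; origin at its foot.
- vice_body: Bystander: the side vice's small steel upper part, 70 x 60 x 43 mm, with a brass wing screw.
- padlock: Bystander: brass padlock lying flat, 100 x 60 x 26 mm; origin under its body.
- car_key: Bystander: silver car key, 75 mm long, lying flat.
- key_ring_holder: Bystander: green bakelite key ring holder, a 60 mm foot with a stem, 48 mm high.
- cabinet_knob: Bystander: chrome cabinet knob, 34 mm diameter, 33 mm high.
- hammer: Bystander: hammer, 260 mm long, lying flat.
- oil_tin: Bystander: yellow oil tin, 60 mm diameter, 120 mm high.

How it is judged:
By the outcome, as a careful person would: the job done as asked, in the order asked, and still so for the second after the job is handed in, with the robot touching nothing.
It also fails if it takes over 72 s, if anything falls off the work surface, if the arm or the gripper's body presses on something with over 40 N, if the wrist force passes 120 N, or if a joint passes its speed limit or range.

### The arm

A 6-joint arm with a two-finger parallel gripper is mounted at the origin on the work surface. World frame = base frame: x ahead of the robot, y to its left, z up, the work surface at z = 0. Lengths are in m, angles in rad, forces in N, time in s.
With the tool pointing down it reaches from about 0.3 to 0.775 m from the base axis. Payload 14.6 kg.
Tool frame: the origin (TCP) lies on the centre line of the jaws, within the pads' length; the fingertips stand 11 mm ahead of it and the grasp point (between the pads) lies 8 mm behind it; y points along the fingers, x is the direction in which the jaws open and shut, and the axes are right-handed (so a half turn about y gives the same grasp; the last joint's range is limited). The gripper opens to 94 mm and grips with 3 to 60 N. Pads are 16 mm wide; open, the fingers measure 119 mm over their backs; the gripper's body (75 mm by 177 mm) begins 78 mm behind the grasp point.
Start: joints at [1.278, 0.3, 1.521, -0, 1.321, -0.067], TCP at [0.123, 0.536, 0.216] pointing down, gripper open.
Joint ranges: [-3.03, 3.03], [-0.79, 2.21], [0.23, 2.52], [-1.04, 4.18], [0, 3.07], [-2.55, 2.55]. Speed limits (rad/s): [2.22, 2.22, 2.57, 3.14, 3.14, 3.14].

### API

Orientations are given as [roll, pitch, yaw] about the fixed x, y, z axes, in that order (R = Rz(yaw) Ry(pitch) Rx(roll)).
In Python, from station import ctrl, imaging gives the robot as it stands. The module is installed in compiled form; this text tells all that it offers.
- The arm moves only by the tool apply_moves, never from a script. Its argument "deltas" is a list of rows, each an object with "dp": the shift along the tool's x, y, z in m, a list of three; "roll": the turn about the tool's y in rad; "grip": the closure, from -1 (fully open) to 1 (shut). In form: [{"dp": [tx, ty, tz], "roll": roll, "grip": grip}, ...]. A call has 1 to 10 rows; each row shifts and turns the commanded pose from where the row before left it, along the tool's axes as they then stand; what a row does not reach is not made up. A row lasts 1/8 s, in which the tool goes at most 62.5 mm and 10.7 degrees, less where a joint would pass 70% of its speed; a pose out of reach is approached as far as the arm can. A call with a gripper value outside its range is refused whole. The fingers move at their own pace and stop on an object; "newtons" is the grip in N (left out, the last holds). Time passes only in rows, so rows that do not move let the fingers close. It gives the time, the measured TCP pose, the force and the opening at its end, in the units of the state.
- ctrl.get_obs(): the state, without advancing time (a new reading comes with each control period).
- imaging.camera(name): name is "scene" or "top"; returns the picture (420x560x3 uint8, blue, green, red); there is no depth.
- imaging.camera_info(name): a dict with "K" (3x3 intrinsics, pixels), "D" ([k1, k2, p1, p2, k3] as OpenCV has them; the pictures are not rectified), "world_from_camera" (4x4, takes a point from camera to world coordinates). Camera axes: x right, y down, z forward; pixel columns grow to the right and rows downward; lengths in m; the calibration is good to about 2 mm. A picture is of the moment at which its call begins. camera_info takes no time and is no camera call.
- ctrl.hand_in(): hands the job in, once; it reports no verdict.
The state is a dict: "time_s": time; "qpos": joint angles; "joint_vel": joint speeds; "tau": joint torques, N m; "ee_pos": TCP position; "eef_rot": TCP orientation; "force": force on the tool from outside, world axes, zero at the start; "moment": the same for the moment, N m; "grip_width": finger opening in m.
Only numpy, scipy, OpenCV 4.12 (cv2) and the standard library are available. Lean on these libraries where they do the work, as an engineer would, in place of code of your own. Each camera call takes 0.05 s, during which the arm holds its last target. There are 200 camera calls.

## Working session

There is one attempt and no reset: what is moved stays moved. The work goes in short steps, Python scripts to look and compute and a tool call to move; the robot and the scene stay as the last step left them, time stands still between calls to the robot, and variables do not carry over. Pictures are saved under pics/ and viewed, about 8 in all and at most 12, crops included, and the job is handed in when it is done.

Besides the shell and the picture viewer there is one more tool, called after "Call:" by a JSON object that holds its "api" and its "payload", one argument or row to a line. apply_moves: Moves the arm, as the interface text tells. Its arguments: {"type":"object","properties":{"deltas":{"type":"array"},"newtons":{"type":"number"}},"required":["deltas"]}

```bash
mkdir -p pics && cat > h.py <<'E'
import numpy as np, cv2
from station import ctrl, imaging
def snap(n,f):
    im=imaging.camera(n); cv2.imwrite('pics/'+f,im); return im
def ray(n,uv):
    i=imaging.camera_info(n); T=np.array(i['world_from_camera'])
    p=cv2.undistortPoints(np.array(uv,float).reshape(-1,1,2),np.array(i['K']),np.array(i['D'])).reshape(-1,2)
    d=np.c_[p,np.ones(len(p))]@T[:3,:3].T
    return T[:3,3],d
def onz(n,uv,z):
    o,d=ray(n,uv); return o+d*((z-o[2])/d[:,2])[:,None]
def proj(n,P):
    i=imaging.camera_info(n); T=np.linalg.inv(np.array(i['world_from_camera']))
    r,_=cv2.Rodrigues(T[:3,:3])
    return cv2.projectPoints(np.array(P,float).reshape(-1,3),r,T[:3,3],np.array(i['K']),np.array(i['D']))[0].reshape(-1,2)
E
python3 - <<'E'
from h import *
for n in('scene','top'):
    im=snap(n,n+'0.png'); i=imaging.camera_info(n); print(n,np.round(i['world_from_camera'],3).tolist(),np.round(i['K'],1).tolist())
print(ctrl.get_obs())
E
```

```text
scene [[0.753, 0.469, -0.462, 1.136], [0.658, -0.524, 0.541, -0.669], [0.012, -0.711, -0.703, 0.961], [0.0, 0.0, 0.0, 1.0]] [[422.4, 0.0, 291.1], [0.0, 422.4, 209.8], [0.0, 0.0, 1.0]]
top [[-0.002, -0.988, 0.152, 0.389], [-1.0, 0.002, -0.006, -0.016], [0.005, -0.152, -0.988, 1.199], [0.0, 0.0, 0.0, 1.0]] [[379.2, 0.0, 275.2], [0.0, 379.2, 210.4], [0.0, 0.0, 1.0]]
{'time_s': 0.1, 'qpos': array([ 1.27839280e+00,  3.00403358e-01,  1.52152974e+00, -2.59543240e-05,
        1.32068069e+00, -6.66367800e-02]), 'joint_vel': array([-0.00051075, -0.0015105 , -0.0007677 ,  0.00108083, -0.00066962,
       -0.0004138 ]), 'tau': array([-1.05719395e-03, -5.32639790e+01, -3.53291488e+01,  7.09247100e-02,
        2.34524725e-02, -6.57832402e-05]), 'ee_pos': array([0.12308364, 0.53582042, 0.21594519]), 'eef_rot': array([-1.57075342e+00,  1.02054418e-03,  1.34503604e+00]), 'force': array([-1.28307017, -0.35509766, -0.74483577]), 'moment': array([-0.02735861,  0.00165469,  0.02309333]), 'grip_width': 0.093761655810692}
```

View pics/top0.png

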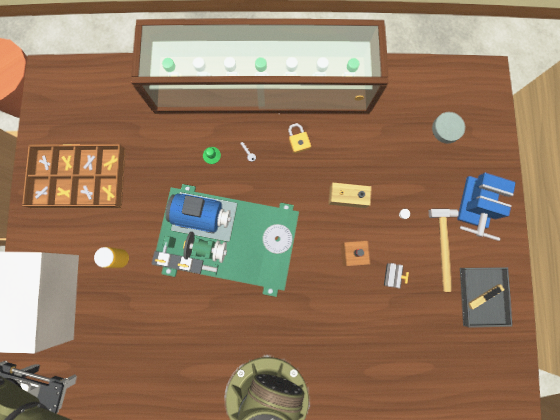

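View pics/scene0.png

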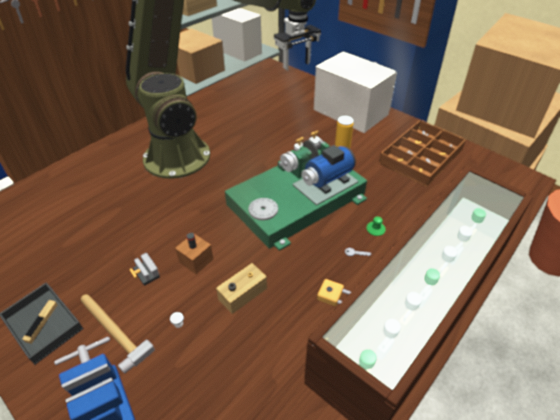

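The overview shows the swivel base at top (277,238), drift block at (357,254), and pale block at (351,194) with the thick bolt at about (362,195). Next I'll view a montage of zooms.

```bash
python3 - <<'E'
from h import *
t=cv2.imread('pics/top0.png');s=cv2.imread('pics/scene0.png')
def c(im,u,v,w,h):return cv2.resize(im[v:v+h,u:u+w],(400,300),interpolation=cv2.INTER_CUBIC)
cv2.imwrite('pics/m1.png',np.vstack([np.hstack([c(t,150,180,160,120),c(t,305,175,120,90)]),np.hstack([c(s,220,170,160,80*3//2),c(s,165,225,120,90)])]))
E
```

```text
(no output)
```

View pics/m1.png

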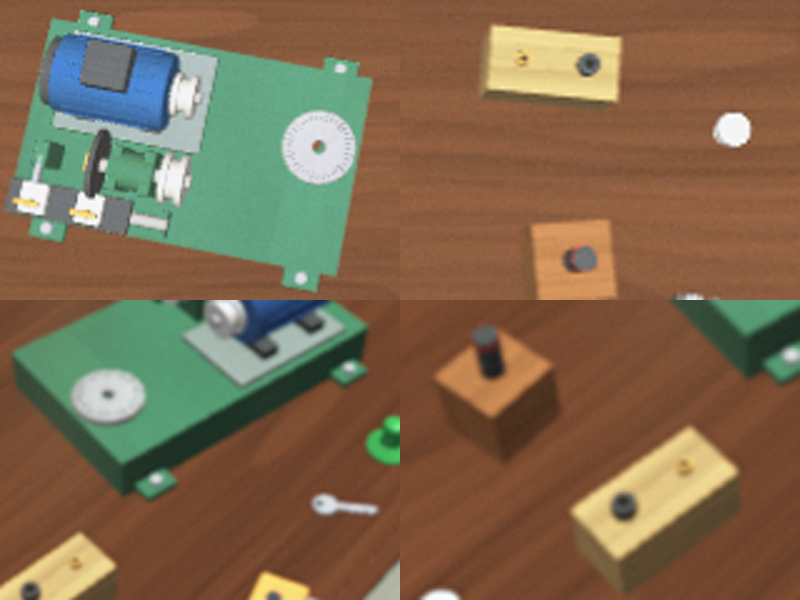

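```bash
cat > meas.py <<'E'
from h import *
K=6
def up(im,u,v,w,h): return cv2.resize(im[v:v+h,u:u+w],None,fx=K,fy=K,interpolation=cv2.INTER_CUBIC)
def src(p,u,v): return (np.array(p,float)+.5)/K-.5+[u,v]
def mask(im,u,v,w,h,f):
    c=up(im,u,v,w,h); hsv=cv2.cvtColor(c,cv2.COLOR_BGR2HSV).astype(int)
    return f(hsv[...,0],hsv[...,1],hsv[...,2]).astype(np.uint8)
def blobs(m,u,v,amin=30):
    n,l,st,ce=cv2.connectedComponentsWithStats(m)
    return [(st[i,4]/K/K,src(ce[i],u,v)) for i in range(1,n) if st[i,4]/K/K>amin]
E
python3 - <<'E'
from meas import *
np.set_printoptions(precision=4,suppress=True)
t=cv2.imread('pics/top0.png');s=cv2.imread('pics/scene0.png')
g=lambda H,S,V:(H>60)&(H<95)&(S>80)
m=mask(t,150,180,165,125,lambda H,S,V:((H>60)&(H<95)&(S>60))|((S<40)&(V>120)))
c=max(cv2.findContours(m,cv2.RETR_EXTERNAL,cv2.CHAIN_APPROX_NONE)[0],key=len).reshape(-1,2)
p=src(c,150,180)
def line(sel):
    w=onz('top',p[sel],0.06)[:,:2].astype(np.float32)
    a=cv2.fitLine(w,cv2.DIST_HUBER,0,.01,.01).ravel(); return a
u,v=p.T
R=line((u>280)&(v>220)&(v<282)); T=line((u>235)&(u<277)&(v<230)); B=line((u>222)&(u<260)&(v>270))
print(R,T,B,np.degrees(np.arctan2(R[1],R[0])),[np.degrees(np.arctan2(a[1],a[0])) for a in(T,B)])
def nrm(a): return np.array([-a[1],a[0]])
def inter(a,b): return np.linalg.solve(np.array([nrm(a),nrm(b)]),[nrm(a)@a[2:],nrm(b)@b[2:]])
c1,c2=inter(R,T),inter(R,B);print('corners',c1,c2,np.linalg.norm(c1-c2))
for z in (0.07,):
  for n,im,(a,b,w,h) in(('top',t,(255,215,45,45)),('scene',s,(240,190,50,35))):
    m=mask(im,a,b,w,h,lambda H,S,V:(S<70)&(V>110))
    cc=max(cv2.findContours(m,cv2.RETR_EXTERNAL,cv2.CHAIN_APPROX_NONE)[0],key=len)
    W=onz(n,src(cc.reshape(-1,2),a,b),z)[:,:2]
    A=np.c_[2*W,np.ones(len(W))];x=np.linalg.lstsq(A,(W**2).sum(1),rcond=None)[0]
    print(n,'disc',x[:2],'r',np.sqrt(x[2]+x[:2]@x[:2]))
ex=(c1-c2)/np.linalg.norm(c1-c2);mid=(c1+c2)/2
ey=np.array([-ex[1],ex[0]]);print('yaw',np.degrees(np.arctan2(ex[1],ex[0])),'bed_hole',mid+30e-3*ex+55e-3*ey)
# bolt/drift: dark blobs
for n,im,(a,b,w,h) in(('top',t,(352,185,20,20)),('top',t,(345,243,25,22)),('scene',s,(222,280,22,18)),('scene',s,(180,228,30,30))):
    m=mask(im,a,b,w,h,lambda H,S,V:(V<100)&(S<110)); print(n,blobs(m,a,b,4))
print(proj('top',[[0.4,-.2,.11],[.4,-.2,.065]]))
E
```

```text
[ 0.9841 -0.1779  0.4361 -0.0675] [0.1914 0.9815 0.589  0.0525] [0.1912 0.9816 0.3516 0.0787] -10.245985 [np.float32(78.96559), np.float32(78.9791)]
corners [ 0.5612 -0.0901] [ 0.327  -0.0477] 0.23798464
top disc [ 0.4857 -0.04  ] r 0.05150409121681997
scene disc [ 0.482  -0.0347] r 0.04794792975772166
yaw -10.245985 bed_hole [ 0.4834 -0.0201]
top [(np.float64(10.305555555555555), array([361.6076, 193.4998]))]
top [(np.float64(8.972222222222223), array([355.2686, 253.0957]))]
scene [(np.float64(34.97222222222222), array([231.7667, 286.8301]))]
scene [(np.float64(21.88888888888889), array([190.1504, 236.2561])), (np.float64(44.94444444444445), array([191.9934, 243.6223]))]
[[337.4872 264.4631]
 [334.9454 264.6303]]
```

```bash
python3 - <<'E'
from meas import *
np.set_printoptions(precision=4,suppress=True)
t=cv2.imread('pics/top0.png');s=cv2.imread('pics/scene0.png')
print(onz('top',[[277.1,238.6]],.07),onz('scene',[[263,208.3]],.07),onz('top',[[298.6,211.8],[283.8,289.8]],.06))
for n,im,(a,b,w,h) in(('top',t,(255,215,45,45)),('scene',s,(240,190,50,35))):
  for th in (40,60,80):
    m=mask(im,a,b,w,h,lambda H,S,V:((S<th)&(V>100)))
    cs=[c for c in cv2.findContours(m,cv2.RETR_LIST,cv2.CHAIN_APPROX_NONE)[0] if cv2.contourArea(c)>K*K*1.5]
    for c in cs:
        W=onz(n,src(c.reshape(-1,2),a,b),.07)[:,:2]
        (x,y),r=cv2.minEnclosingCircle((W*1000).astype(np.float32)); e=cv2.fitEllipse((W*1000).astype(np.float32))
        print(n,th,cv2.contourArea(c)/K/K,(round(x,1),round(y,1)),round(r,1),np.round(np.r_[e[0],e[1]],1))
def dark(n,im,box,V0):
    a,b,w,h=box; m=mask(im,a,b,w,h,lambda H,S,V:(V<V0)); 
    for c in cv2.findContours(m,cv2.RETR_EXTERNAL,cv2.CHAIN_APPROX_NONE)[0]:
        if cv2.contourArea(c)>K*K*4:
            e=cv2.minAreaRect(c); M=cv2.moments(c); print(n,box,V0,src(e[0],a,b),np.array(e[1])/K,e[2],src([M['m10']/M['m00'],M['m01']/M['m00']],a,b))
for V0 in(90,110,130):
    dark('top',t,(350,183,22,22),V0);dark('scene',s,(218,276,26,22),V0)
    dark('top',t,(345,240,25,25),V0);dark('scene',s,(178,226,26,32),V0)
E
```

```text
[[ 0.4774 -0.0284  0.07  ]] [[ 0.4832 -0.0347  0.07  ]] [[ 0.5596 -0.0941  0.06  ]
 [ 0.3269 -0.0478  0.06  ]]
top 40 21.527777777777775 (478.2, -28.4) 8.4 [477.9 -28.3  15.3  16.2]
top 40 677.7222222222223 (477.9, -28.3) 44.6 [478.  -28.4  87.4  87.6]
top 60 2.986111111111111 (437.7, -68.8) 22.3 [438.1 -69.2   1.9  40.7]
top 60 17.40277777777778 (478.2, -28.2) 7.7 [478.  -28.1  13.3  15.1]
top 60 703.3472222222222 (476.5, -29.7) 47.0 [478.  -28.8  88.5  90.6]
top 80 5.138888888888888 (476.0, -29.1) 5.9 [475.3 -30.1   5.7  12.1]
top 80 6.736111111111111 (480.5, -25.6) 5.7 [480.2 -25.5   6.9  11.3]
top 80 764.4722222222222 (487.7, -53.5) 73.0 [482.2 -38.3  94.1 141.9]
scene 40 1.7916666666666667 (481.7, -34.3) 3.4 [481.7 -34.5   4.7   6.5]
scene 40 504.875 (482.0, -35.3) 47.1 [482.4 -34.9  88.6  93.8]
scene 60 537.3888888888889 (482.2, -34.7) 48.9 [482.1 -34.7  91.1  97.2]
scene 80 572.5 (482.0, -34.8) 50.6 [481.8 -34.8  93.8 100.6]
top (350, 183, 22, 22) 90 [361.45   193.5167] [2.9814 2.8324] 26.56505012512207 [361.5608 193.5448]
scene (218, 276, 26, 22) 90 [231.8333 286.75  ] [6.666
[... 1395 characters left out ...]
22) 130 [240.8333 295.5833] [3.6667 5.1667] 90.0 [241.5941 296.1178]
scene (218, 276, 26, 22) 130 [220.3333 294.6667] [5.5 5.5] 90.0 [219.5813 295.4624]
scene (218, 276, 26, 22) 130 [231.75   286.6667] [7.8333 7.    ] 90.0 [231.7712 286.7629]
scene (218, 276, 26, 22) 130 [223.75   279.8333] [ 8.5    12.3333] 90.0 [221.8699 278.5087]
top (345, 240, 25, 25) 130 [358.4702 252.55  ] [6.7621 9.5747] 79.87532806396484 [358.3541 252.4902]
scene (178, 226, 26, 32) 130 [199.5833 254.1667] [6.5    7.6667] 90.0 [200.7959 255.1351]
scene (178, 226, 26, 32) 130 [182.4167 254.0833] [6.6667 9.6667] 90.0 [181.0298 255.0868]
scene (178, 226, 26, 32) 130 [190.5 237. ] [25.8333 22.8333] 0.0 [189.719  234.0481]
```

```bash
python3 - <<'E'
from meas import *
np.set_printoptions(precision=4,suppress=True)
t=cv2.imread('pics/top0.png');s=cv2.imread('pics/scene0.png')
print('drift',onz('top',[[360.8,252.4]],.11),onz('scene',[[190.8,235.5]],.11),onz('scene',[[192.3,246.6]],.068))
print('bolt',onz('top',[[361.3,194.1]],.069),onz('scene',[[232,286.6]],.062))
# block tops: two colours
for nm,box,z,f in(('dblock',(340,236,35,35),.065,lambda H,S,V:((H<14)&(S>110)&(V>140))),('bblock',(322,175,58,38),.055,lambda H,S,V:(H>14)&(H<32)&(V>150)&(S>60))):
    m=cv2.morphologyEx(mask(t,*box,f),cv2.MORPH_CLOSE,np.ones((55,55)));c=max(cv2.findContours(m,0,1)[0],key=cv2.contourArea)
    W=onz('top',src(c.reshape(-1,2),*box[:2]),z)[:,:2]*1000
    print(nm,cv2.minAreaRect(W.astype(np.float32)))
b=[up(t,350,183,24,24),up(t,345,240,24,24),up(s,218,276,24,24),up(s,180,226,24,24),up(t,265,227,24,24)]
cv2.imwrite('pics/m2.png',cv2.resize(np.hstack(b),(800,160),interpolation=cv2.INTER_NEAREST))
E
```

```text
drift [[ 0.434 -0.268  0.11 ]] [[ 0.4396 -0.2693  0.11  ]] [[ 0.4406 -0.2732  0.068 ]]
bolt [[ 0.6124 -0.2854  0.069 ]] [[ 0.6165 -0.2889  0.062 ]]
dblock ((434.4737854003906, -267.435791015625), (107.46605682373047, 103.76490020751953), 89.65726470947266)
bblock ((617.115966796875, -254.0594024658203), (129.0358123779297, 64.97909545898438), 85.03826904296875)
```

View pics/m2.png

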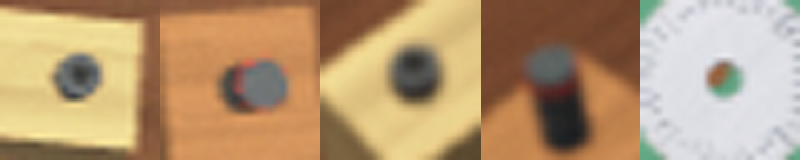

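The crops show the bolt head at top (361.3,194), drift handle top (360.3,252.2). Counter brown shows at the upper left of the base's hole, so the bed hole lies towards +x,+y of the base's hole. Moving towards the drift.

Call:
{"api": "apply_moves", "payload": {
  "deltas": [
    {"dp":[0,-0.035,0],"roll":-0.075,"grip":-1},
    {"dp":[0,-0.035,0],"roll":-0.075,"grip":-1},
    {"dp":[0,-0.035,0],"roll":-0.0758,"grip":-1},
    {"dp":[-0.042,0,-0.039],"roll":0,"grip":-1},
    {"dp":[-0.042,0,-0.039],"roll":0,"grip":-1},
    {"dp":[-0.042,0,-0.039],"roll":0,"grip":-1},
    {"dp":[-0.042,0,-0.039],"roll":0,"grip":-1},
    {"dp":[-0.042,0,-0.039],"roll":0,"grip":-1},
    {"dp":[-0.042,0,-0.039],"roll":0,"grip":-1},
    {"dp":[-0.042,0,-0.039],"roll":0,"grip":-1}
  ],
  "newtons": 20
}}

```text
time_s: 1.35
ee_pos: [0.3971, 0.2404, 0.3214]
eef_rot: [-1.571, 0.0, 1.571]
force: [-0.1, 1.0, -0.5]
grip_width: 0.0937
```

Call:
{"api": "apply_moves", "payload": {
  "deltas": [
    {"dp":[-0.042,0,-0.041],"roll":0,"grip":-1},
    {"dp":[-0.0585,0,0],"roll":0,"grip":-1},
    {"dp":[-0.0585,0,0],"roll":0,"grip":-1},
    {"dp":[-0.0585,0,0],"roll":0,"grip":-1},
    {"dp":[-0.0585,0,0],"roll":0,"grip":-1},
    {"dp":[-0.0585,0,0],"roll":0,"grip":-1},
    {"dp":[-0.0585,0,0],"roll":0,"grip":-1},
    {"dp":[-0.0585,0,0],"roll":0,"grip":-1},
    {"dp":[-0.0585,0,0],"roll":0,"grip":-1},
    {"dp":[0,0,0],"roll":0,"grip":-1}
  ]
}}

```text
time_s: 2.6
ee_pos: [0.4364, -0.2708, 0.3203]
eef_rot: [-1.569, -0.001, 1.567]
force: [-0.1, 0.7, 0.4]
grip_width: 0.0942
```

Call:
{"api": "apply_moves", "payload": {
  "deltas": [
    {"dp":[0.002,0.047,0],"roll":0,"grip":-0.4},
    {"dp":[0,0.047,0],"roll":0,"grip":-0.4},
    {"dp":[0,0.047,0],"roll":0,"grip":-0.4},
    {"dp":[0,0.047,0],"roll":0,"grip":-0.4},
    {"dp":[0,0.049,0],"roll":0,"grip":-0.4},
    {"dp":[0,0,0],"roll":0,"grip":0.6},
    {"dp":[0,0,0],"roll":0,"grip":1},
    {"dp":[0,0,0],"roll":0,"grip":1},
    {"dp":[0,0,0],"roll":0,"grip":1}
  ],
  "newtons": 10
}}

```text
time_s: 3.72
ee_pos: [0.4376, -0.2662, 0.0857]
eef_rot: [-1.572, 0.001, 1.571]
force: [-0.3, 0.4, 0.0]
grip_width: 0.0294
```

Call:
{"api": "apply_moves", "payload": {
  "deltas": [
    {"dp":[0,0,0],"roll":0,"grip":1},
    {"dp":[0,0,0],"roll":0,"grip":1},
    {"dp":[0,0,0],"roll":0,"grip":1}
  ]
}}

```text
time_s: 4.1
ee_pos: [0.4376, -0.2666, 0.0854]
eef_rot: [-1.572, 0.001, 1.571]
force: [-1.0, -1.6, 6.0]
grip_width: 0.022
```

```bash
python3 - <<'E'
from h import *
o=ctrl.get_obs();print(o['time_s'],o['ee_pos'],o['force'],o['moment'],o['grip_width'])
a=snap('top','top1.png');b=snap('scene','scene1.png')
c=lambda im,u,v:cv2.resize(im[v:v+60,u:u+60],(400,400),interpolation=cv2.INTER_CUBIC)
cv2.imwrite('pics/m3.png',np.hstack([c(a,330,220),c(b,160,205)]))
print(proj('top',[[.437,-.266,.11]]),proj('scene',[[.437,-.266,.11],[.437,-.266,.065]]))
E
```

```text
4.1 [ 0.43756759 -0.26656157  0.08536122] [-0.97476549 -1.55145995  6.03834339] [-0.44727406  0.12929984  0.00170689] 0.02202340754359135
[[360.05657491 251.34521567]] [[191.13154941 234.35391214]
 [193.65118148 245.17398255]]
```

View pics/m3.png

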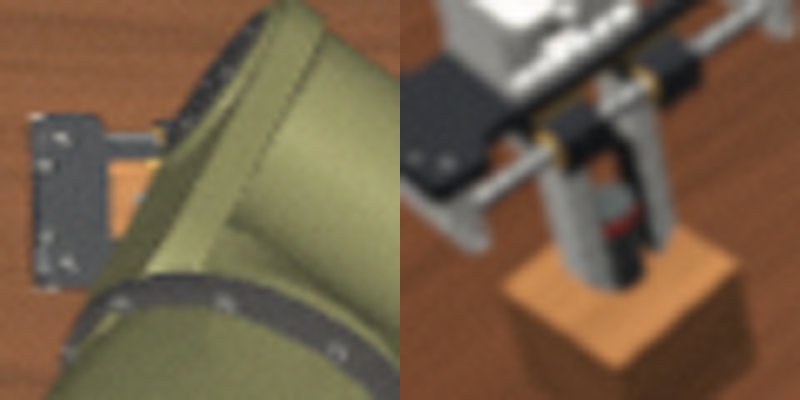

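The picture shows the jaws closed on the handle above the block, with the drift upright. Next I open, turn to yaw 0 and close again to centre it on the other axis.

Call:
{"api": "apply_moves", "payload": {
  "deltas": [
    {"dp":[0,0,0],"roll":0,"grip":0.1},
    {"dp":[0,0,0],"roll":0,"grip":0.1},
    {"dp":[0,0,0],"roll":0.1745,"grip":0.1},
    {"dp":[0,0,0],"roll":0.1745,"grip":0.1},
    {"dp":[0,0,0],"roll":0.1745,"grip":0.1},
    {"dp":[0,0,0],"roll":0.1745,"grip":0.1},
    {"dp":[0,0,0],"roll":0.1745,"grip":0.1},
    {"dp":[0,0,0],"roll":0.1745,"grip":0.1},
    {"dp":[0,0,0],"roll":0.1745,"grip":0.1},
    {"dp":[0,0,0],"roll":0.1745,"grip":0.1}
  ]
}}

```text
time_s: 5.45
ee_pos: [0.437, -0.2658, 0.0843]
eef_rot: [-1.57, 0.0, 0.169]
force: [0.2, 0.6, -0.2]
grip_width: 0.0422
```

Call:
{"api": "apply_moves", "payload": {
  "deltas": [
    {"dp":[0,0,0],"roll":0.1748,"grip":0.1},
    {"dp":[0,0,0],"roll":0,"grip":1},
    {"dp":[0,0,0],"roll":0,"grip":1},
    {"dp":[0,0,0],"roll":0,"grip":1},
    {"dp":[0,0,0],"roll":0,"grip":1},
    {"dp":[0,0,0],"roll":0,"grip":1}
  ]
}}

```text
time_s: 6.2
ee_pos: [0.4364, -0.2662, 0.0845]
eef_rot: [-1.571, 0.002, 0.003]
force: [-5.6, -1.6, 3.2]
grip_width: 0.0221
```

Call:
{"api": "apply_moves", "payload": {
  "deltas": [
    {"dp":[-0.001,0,0],"roll":0,"grip":1},
    {"dp":[0,0,0],"roll":0,"grip":1},
    {"dp":[0,-0.005,0],"roll":0,"grip":1},
    {"dp":[0,0,0],"roll":0,"grip":1}
  ],
  "newtons": 40
}}

```text
time_s: 6.7
ee_pos: [0.4361, -0.266, 0.0897]
eef_rot: [-1.571, 0.0, 0.0]
force: [-2.8, -2.6, -0.4]
grip_width: 0.0219
```

Call:
{"api": "apply_moves", "payload": {
  "deltas": [
    {"dp":[0,-0.044,0],"roll":0,"grip":1},
    {"dp":[0,-0.044,0],"roll":0,"grip":1},
    {"dp":[0.0074,0,0.0403],"roll":0,"grip":1},
    {"dp":[0.0074,0,0.0403],"roll":0,"grip":1},
    {"dp":[0.0074,0,0.0403],"roll":0,"grip":1},
    {"dp":[0.0074,0,0.0403],"roll":0,"grip":1},
    {"dp":[0.0074,0,0.0403],"roll":0,"grip":1},
    {"dp":[0.0074,0,0.0403],"roll":0,"grip":1},
    {"dp":[0,0.0125,0],"roll":0,"grip":1},
    {"dp":[0,0,0],"roll":0,"grip":1}
  ]
}}

```text
time_s: 7.95
ee_pos: [0.4799, -0.0242, 0.164]
eef_rot: [-1.57, 0.002, 0.001]
force: [-0.6, -0.0, -2.3]
grip_width: 0.0212
```

```bash
python3 - <<'E'
from h import *
o=ctrl.get_obs();print(o['time_s'],o['ee_pos'],o['force'],o['moment'],o['grip_width'])
a=snap('top','top2.png');b=snap('scene','scene2.png')
c=lambda im,u,v:cv2.resize(im[v:v+60,u:u+60],(400,400),interpolation=cv2.INTER_CUBIC)
cv2.imwrite('pics/m4.png',np.hstack([c(a,247,208),c(b,235,170)]))
print(proj('scene',[[.4805,-.0245,.085],[.4805,-.0245,.145]]))
E
```

```text
7.95 [ 0.47993404 -0.02418071  0.1639699 ] [-0.63616941 -0.02493547 -2.33382896] [-0.06665222  0.07155278  0.00331237] 0.021215501873990347
[[264.53461241 202.53931152]
 [263.86996278 187.58178141]]
```

View pics/m4.png

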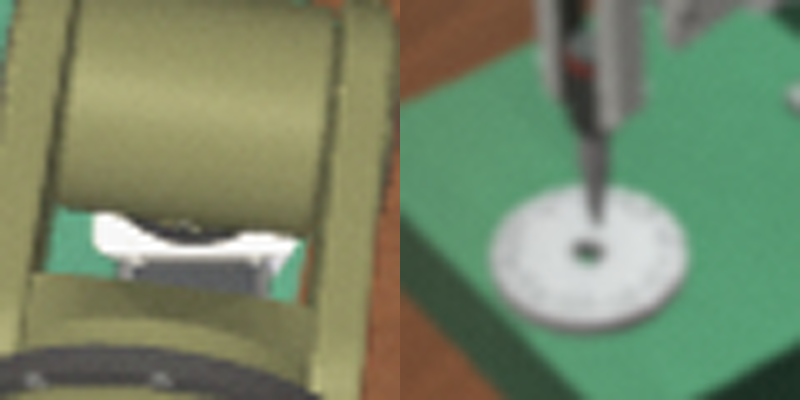

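The drift hangs over the near-upper side of the base's hole as planned: tip at scene (264,203), hole at (263,207). Next I lower it to just past the top level of the base.

Call:
{"api": "apply_moves", "payload": {
  "deltas": [
    {"dp":[0,0.007,0],"roll":0,"grip":1},
    {"dp":[0,0.007,0],"roll":0,"grip":1},
    {"dp":[0,0.001,0],"roll":0,"grip":1},
    {"dp":[0,0.001,0],"roll":0,"grip":1},
    {"dp":[0,0,0],"roll":0,"grip":1}
  ]
}}

```text
time_s: 8.68
ee_pos: [0.4806, -0.0242, 0.149]
eef_rot: [-1.571, -0.0, 0.0]
force: [0.2, -0.3, -1.8]
grip_width: 0.0214
```

Call:
{"api": "apply_moves", "payload": {
  "deltas": [
    {"dp":[0,0.001,0],"roll":0,"grip":1},
    {"dp":[0,0.001,0],"roll":0,"grip":1},
    {"dp":[0,0,0],"roll":0,"grip":1}
  ]
}}

```text
time_s: 9.05
ee_pos: [0.4805, -0.0242, 0.1469]
eef_rot: [-1.571, 0.0, 0.0]
force: [0.2, -0.4, -2.6]
grip_width: 0.0212
```

Call:
{"api": "apply_moves", "payload": {
  "deltas": [
    {"dp":[0,0.003,0],"roll":0,"grip":1},
    {"dp":[0,0.003,0],"roll":0,"grip":1},
    {"dp":[0,0.001,0],"roll":0,"grip":1},
    {"dp":[0,0.001,0],"roll":0,"grip":1},
    {"dp":[0,0,0],"roll":0,"grip":1}
  ]
}}

```text
time_s: 9.68
ee_pos: [0.4805, -0.0243, 0.1389]
eef_rot: [-1.571, 0.0, 0.0]
force: [-1.7, -3.7, -0.5]
grip_width: 0.0212
```

Call:
{"api": "apply_moves", "payload": {
  "deltas": [
    {"dp":[0,0.001,0],"roll":0,"grip":1},
    {"dp":[0,0.001,0],"roll":0,"grip":1},
    {"dp":[0,0.001,0],"roll":0,"grip":1},
    {"dp":[0,0,0],"roll":0,"grip":1}
  ]
}}

```text
time_s: 10.18
ee_pos: [0.4805, -0.0244, 0.136]
eef_rot: [-1.571, 0.0, 0.0]
force: [-2.3, -4.9, 2.0]
grip_width: 0.0217
```

Call:
{"api": "apply_moves", "payload": {
  "deltas": [
    {"dp":[0,0.001,0],"roll":0,"grip":1},
    {"dp":[0,0.001,0],"roll":0,"grip":1},
    {"dp":[0,0.001,0],"roll":0,"grip":1},
    {"dp":[0,0,0],"roll":0,"grip":1}
  ]
}}

```text
time_s: 10.68
ee_pos: [0.4806, -0.0245, 0.133]
eef_rot: [-1.571, -0.0, 0.0]
force: [-2.1, -5.4, 1.8]
grip_width: 0.0216
```

Call:
{"api": "apply_moves", "payload": {
  "deltas": [
    {"dp":[0.0006,0,0.0009],"roll":0,"grip":1},
    {"dp":[0.0006,0,0.0009],"roll":0,"grip":1},
    {"dp":[0.0006,0,0.0009],"roll":0,"grip":1},
    {"dp":[0.0006,0,0.0009],"roll":0,"grip":1},
    {"dp":[0.0006,0,0.0009],"roll":0,"grip":1},
    {"dp":[0,0.001,0],"roll":0,"grip":1},
    {"dp":[0,0.001,0],"roll":0,"grip":1},
    {"dp":[0,0,0],"roll":0,"grip":1}
  ]
}}

```text
time_s: 11.68
ee_pos: [0.4839, -0.0202, 0.1312]
eef_rot: [-1.572, -0.001, -0.0]
force: [-1.0, -6.1, 2.2]
grip_width: 0.0211
```

Call:
{"api": "apply_moves", "payload": {
  "deltas": [
    {"dp":[0,0.0015,0],"roll":0,"grip":1},
    {"dp":[0,0.0015,0],"roll":0,"grip":1},
    {"dp":[0,0.0015,0],"roll":0,"grip":1},
    {"dp":[0,0.0015,0],"roll":0,"grip":1},
    {"dp":[0,0.0015,0],"roll":0,"grip":1},
    {"dp":[0,0.0015,0],"roll":0,"grip":1},
    {"dp":[0,0,0],"roll":0,"grip":1}
  ]
}}

```text
time_s: 12.55
ee_pos: [0.484, -0.0202, 0.1223]
eef_rot: [-1.572, -0.001, -0.0]
force: [-0.2, -7.5, 2.0]
grip_width: 0.0214
```

Call:
{"api": "apply_moves", "payload": {
  "deltas": [
    {"dp":[0,0.0015,0],"roll":0,"grip":1},
    {"dp":[0,0.0015,0],"roll":0,"grip":1},
    {"dp":[0,0.0015,0],"roll":0,"grip":1},
    {"dp":[0,0.0015,0],"roll":0,"grip":1},
    {"dp":[0,0,0],"roll":0,"grip":1}
  ]
}}

```text
time_s: 13.18
ee_pos: [0.4843, -0.0204, 0.1165]
eef_rot: [-1.572, -0.002, -0.0]
force: [1.3, -8.6, 3.8]
grip_width: 0.0213
```

Call:
{"api": "apply_moves", "payload": {
  "deltas": [
    {"dp":[0,0,-0.0005],"roll":0,"grip":1},
    {"dp":[0,0,-0.0005],"roll":0,"grip":1},
    {"dp":[0,0,0],"roll":0,"grip":1}
  ]
}}

```text
time_s: 13.55
ee_pos: [0.4842, -0.0208, 0.1163]
eef_rot: [-1.571, -0.002, -0.0]
force: [2.6, -4.3, 2.8]
grip_width: 0.0213
```

Call:
{"api": "apply_moves", "payload": {
  "deltas": [
    {"dp":[0.0006,0,0],"roll":0,"grip":1},
    {"dp":[0,0.0015,0],"roll":0,"grip":1},
    {"dp":[0,0.0015,0],"roll":0,"grip":1},
    {"dp":[0,0.0015,0],"roll":0,"grip":1},
    {"dp":[0,0,0],"roll":0,"grip":1}
  ]
}}

```text
time_s: 14.18
ee_pos: [0.4844, -0.0212, 0.1116]
eef_rot: [-1.572, -0.001, 0.0]
force: [0.6, -8.4, 2.0]
grip_width: 0.0215
```

Call:
{"api": "apply_moves", "payload": {
  "deltas": [
    {"dp":[0,0,-0.0006],"roll":0,"grip":1},
    {"dp":[0,0.0015,0],"roll":0,"grip":1},
    {"dp":[0,0.0015,0],"roll":0,"grip":1},
    {"dp":[0,0,0],"roll":0,"grip":1}
  ]
}}

```text
time_s: 14.68
ee_pos: [0.4844, -0.0216, 0.1085]
eef_rot: [-1.571, -0.001, 0.0]
force: [1.1, -7.2, 0.4]
grip_width: 0.0213
```

Call:
{"api": "apply_moves", "payload": {
  "deltas": [
    {"dp":[0,0,-0.0006],"roll":0,"grip":1},
    {"dp":[0,0.0015,0],"roll":0,"grip":1},
    {"dp":[0,0.0015,0],"roll":0,"grip":1},
    {"dp":[0,0,0],"roll":0,"grip":1}
  ]
}}

```text
time_s: 15.18
ee_pos: [0.4842, -0.0219, 0.1053]
eef_rot: [-1.571, -0.0, -0.0]
force: [1.9, -5.2, -0.1]
grip_width: 0.0213
```

Call:
{"api": "apply_moves", "payload": {
  "deltas": [
    {"dp":[0,0.001,0],"roll":0,"grip":1},
    {"dp":[0,0.001,0],"roll":0,"grip":1},
    {"dp":[0,0.001,0],"roll":0,"grip":1},
    {"dp":[0,0,0],"roll":0,"grip":1}
  ]
}}

```text
time_s: 15.68
ee_pos: [0.4841, -0.0221, 0.1024]
eef_rot: [-1.571, 0.0, 0.0]
force: [0.1, -6.6, 1.5]
grip_width: 0.0215
```

Call:
{"api": "apply_moves", "payload": {
  "deltas": [
    {"dp":[0,0,-0.0005],"roll":0,"grip":1},
    {"dp":[0,0.001,0],"roll":0,"grip":1},
    {"dp":[0,0.001,0],"roll":0,"grip":1},
    {"dp":[0,0.001,0],"roll":0,"grip":1},
    {"dp":[0,0,0],"roll":0,"grip":1}
  ]
}}

```text
time_s: 16.3
ee_pos: [0.484, -0.0224, 0.0992]
eef_rot: [-1.571, 0.001, 0.0]
force: [-0.0, -5.5, 0.0]
grip_width: 0.0215
```

Call:
{"api": "apply_moves", "payload": {
  "deltas": [
    {"dp":[0,0.002,0],"roll":0,"grip":1},
    {"dp":[0,0.002,0],"roll":0,"grip":1},
    {"dp":[0,0.002,0],"roll":0,"grip":1},
    {"dp":[0,0.002,0],"roll":0,"grip":1},
    {"dp":[0,0.001,0],"roll":0,"grip":1},
    {"dp":[0,0,0],"roll":0,"grip":1}
  ]
}}

```text
time_s: 17.05
ee_pos: [0.4839, -0.0226, 0.0903]
eef_rot: [-1.571, 0.001, -0.0]
force: [-1.0, -6.6, 0.9]
grip_width: 0.0216
```

Call:
{"api": "apply_moves", "payload": {
  "deltas": [
    {"dp":[0,0.0007,0],"roll":0,"grip":1},
    {"dp":[0,0.0007,0],"roll":0,"grip":1},
    {"dp":[0,0,0],"roll":0,"grip":1}
  ]
}}

```text
time_s: 17.42
ee_pos: [0.484, -0.0226, 0.0895]
eef_rot: [-1.571, 0.0, 0.0]
force: [-5.7, -7.4, 10.2]
grip_width: 0.0215
```

Call:
{"api": "apply_moves", "payload": {
  "deltas": [
    {"dp":[0,0.0005,0],"roll":0,"grip":1},
    {"dp":[0,0,0],"roll":0,"grip":0.3},
    {"dp":[0,0,0],"roll":0,"grip":0.3},
    {"dp":[0,0,0],"roll":0,"grip":0.3}
  ]
}}

```text
time_s: 17.92
ee_pos: [0.4841, -0.0221, 0.0883]
eef_rot: [-1.57, 0.0, 0.0]
force: [-0.4, 0.3, 0.2]
grip_width: 0.0329
```

```bash
python3 - <<'E'
from h import *
o=ctrl.get_obs();print(o['time_s'],o['ee_pos'],o['force'],o['moment'],o['grip_width'])
b=snap('scene','scene3.png')
c=lambda im,u,v:cv2.resize(im[v:v+60,u:u+60],(500,500),interpolation=cv2.INTER_CUBIC)
cv2.imwrite('pics/m5.png',c(b,235,175))
E
```

```text
17.925 [ 0.48405309 -0.02210845  0.08834759] [-0.43095882  0.33619785  0.18650528] [-0.07543275  0.06545228 -0.01452683] 0.03289919298065356
```

View pics/m5.png

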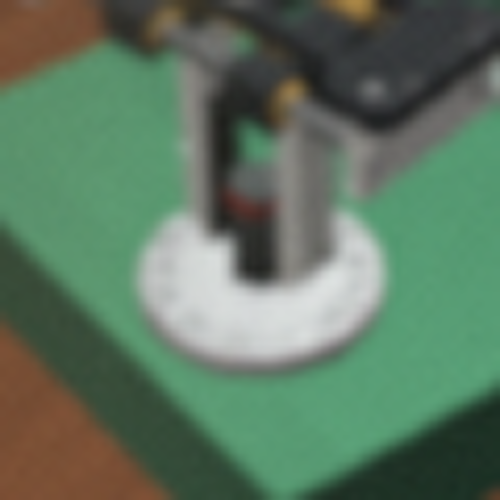

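The picture shows the drift standing by itself with its shoulder on the base, and the force reads zero. I'll re-grip gently and check.

Call:
{"api": "apply_moves", "payload": {
  "deltas": [
    {"dp":[0,-0.003,0],"roll":0,"grip":0.3},
    {"dp":[0,0,0],"roll":0,"grip":1},
    {"dp":[0,0,0],"roll":0,"grip":1},
    {"dp":[0,0,0],"roll":0,"grip":1},
    {"dp":[0,0,0],"roll":0,"grip":1}
  ],
  "newtons": 10
}}

```text
time_s: 18.6
ee_pos: [0.4841, -0.0224, 0.0916]
eef_rot: [-1.571, 0.0, -0.0]
force: [-2.3, -0.1, 4.1]
grip_width: 0.0216
```

Call:
{"api": "apply_moves", "payload": {
  "deltas": [
    {"dp":[-0.0004,0,0],"roll":0,"grip":1},
    {"dp":[0,0,0],"roll":0,"grip":1},
    {"dp":[0,-0.003,0],"roll":0,"grip":1},
    {"dp":[0,-0.005,0],"roll":0,"grip":1},
    {"dp":[0,-0.005,0],"roll":0,"grip":1}
  ],
  "newtons": 40
}}

```text
time_s: 19.23
ee_pos: [0.4838, -0.0223, 0.1048]
eef_rot: [-1.571, -0.0, 0.0]
force: [4.4, -0.7, -4.7]
grip_width: 0.0209
```

Call:
{"api": "apply_moves", "payload": {
  "deltas": [
    {"dp":[0.0003,-0.01,0],"roll":0,"grip":1},
    {"dp":[0,-0.015,0],"roll":0,"grip":1},
    {"dp":[0,-0.02,0],"roll":0,"grip":1},
    {"dp":[0,-0.025,0],"roll":0,"grip":1},
    {"dp":[0,0,0],"roll":0,"grip":1}
  ]
}}

```text
time_s: 19.85
ee_pos: [0.4846, -0.0225, 0.1766]
eef_rot: [-1.571, -0.003, -0.0]
force: [0.4, 0.0, -2.3]
grip_width: 0.021
```

```bash
python3 - <<'E'
from meas import *
o=ctrl.get_obs();print(o['time_s'],o['ee_pos'],o['force'],o['moment'],o['grip_width'])
E
```

```text
19.85 [ 0.48459793 -0.02248909  0.1765512 ] [ 0.36924393  0.01093074 -2.2705866 ] [-0.07621317  0.05212979 -0.01264365] 0.020993679386777795
```

Call:
{"api": "apply_moves", "payload": {
  "deltas": [
    {"dp":[-0.0099,0,-0.049],"roll":0,"grip":1},
    {"dp":[-0.0099,0,-0.049],"roll":0,"grip":1},
    {"dp":[-0.0099,0,-0.049],"roll":0,"grip":1},
    {"dp":[-0.0099,0,-0.049],"roll":0,"grip":1},
    {"dp":[-0.01,0,-0.049],"roll":0,"grip":1},
    {"dp":[0,0.01,0],"roll":0,"grip":1},
    {"dp":[0,0.01,0],"roll":0,"grip":1},
    {"dp":[0,0.01,0],"roll":0,"grip":1},
    {"dp":[0,0.01,0],"roll":0,"grip":1},
    {"dp":[0,0,0],"roll":0,"grip":1}
  ]
}}

```text
time_s: 21.1
ee_pos: [0.4343, -0.2667, 0.1337]
eef_rot: [-1.57, 0.001, 0.001]
force: [-0.0, 0.8, -2.1]
grip_width: 0.0215
```

Call:
{"api": "apply_moves", "payload": {
  "deltas": [
    {"dp":[0,0.005,0],"roll":0,"grip":1},
    {"dp":[0,0.005,0],"roll":0,"grip":1},
    {"dp":[0,0.005,0],"roll":0,"grip":1},
    {"dp":[0,0.005,0],"roll":0,"grip":1},
    {"dp":[0,0.004,0],"roll":0,"grip":1},
    {"dp":[0,0.004,0],"roll":0,"grip":1},
    {"dp":[0,0,0],"roll":0,"grip":1}
  ]
}}

```text
time_s: 21.98
ee_pos: [0.4343, -0.2673, 0.1062]
eef_rot: [-1.57, 0.0, -0.0]
force: [-0.6, -0.6, -1.8]
grip_width: 0.0211
```

Call:
{"api": "apply_moves", "payload": {
  "deltas": [
    {"dp":[0,0.006,0],"roll":0,"grip":1},
    {"dp":[0,0.006,0],"roll":0,"grip":1},
    {"dp":[0,0.005,0],"roll":0,"grip":1},
    {"dp":[0,0.001,0],"roll":0,"grip":1},
    {"dp":[0,0.001,0],"roll":0,"grip":1},
    {"dp":[0,0,0],"roll":0,"grip":1}
  ]
}}

```text
time_s: 22.72
ee_pos: [0.4345, -0.2674, 0.0876]
eef_rot: [-1.571, -0.0, 0.0]
force: [0.1, 0.2, -2.5]
grip_width: 0.0215
```

Call:
{"api": "apply_moves", "payload": {
  "deltas": [
    {"dp":[0,0.0006,0],"roll":0,"grip":1},
    {"dp":[0,0,0],"roll":0,"grip":0.2},
    {"dp":[0,0,0],"roll":0,"grip":-0.06},
    {"dp":[0,0,0],"roll":0,"grip":-0.06},
    {"dp":[0,-0.02,0],"roll":0,"grip":-0.06},
    {"dp":[0,-0.045,0],"roll":0,"grip":-0.06},
    {"dp":[0,-0.049,0],"roll":0,"grip":-0.06}
  ]
}}

```text
time_s: 23.6
ee_pos: [0.4342, -0.2672, 0.2021]
eef_rot: [-1.57, 0.001, -0.0]
force: [0.2, 0.1, 0.6]
grip_width: 0.05
```

Call:
{"api": "apply_moves", "payload": {
  "deltas": [
    {"dp":[0.0447,0,-0.0046],"roll":0,"grip":-0.06},
    {"dp":[0.0447,0,-0.0046],"roll":0,"grip":-0.06},
    {"dp":[0.0446,0,-0.0046],"roll":0,"grip":-0.06},
    {"dp":[0.0446,0,-0.0046],"roll":0,"grip":-0.06},
    {"dp":[0,0,0],"roll":0.1745,"grip":-0.06}
  ]
}}

```text
time_s: 24.22
ee_pos: [0.6148, -0.2853, 0.1991]
eef_rot: [-1.57, 0.002, -0.176]
force: [-1.0, -0.4, 0.3]
grip_width: 0.0497
```

```bash
python3 - <<'E'
from h import *
o=ctrl.get_obs();print(o['time_s'],o['ee_pos'],o['force'],o['eef_rot'],o['grip_width'])
b=snap('scene','scene4.png');a=snap('top','top4.png')
c=lambda im,u,v:cv2.resize(im[v:v+75,u:u+100],(800,600),interpolation=cv2.INTER_CUBIC)[:, :]
d=lambda im,u,v:cv2.resize(im[v:v+60,u:u+60],(400,400),interpolation=cv2.INTER_CUBIC)
cv2.imwrite('pics/m6.png',np.hstack([cv2.resize(b[205:325,165:285],(400,400),interpolation=cv2.INTER_CUBIC),d(a,247,208)]))
E
```

```text
24.225 [ 0.61479163 -0.285349    0.19911986] [-1.02765397 -0.38010016  0.28289642] [-1.57016462e+00  1.54976645e-03 -1.76309668e-01] 0.04973497510827476
```

View pics/m6.png

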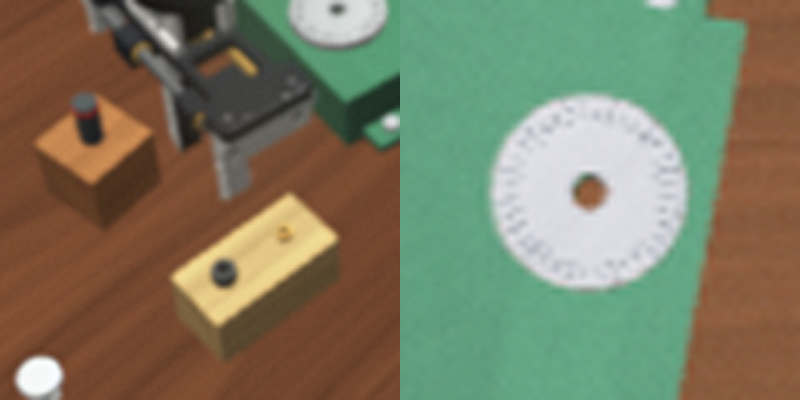

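The pictures show the drift upright in its block, with brown filling the base's hole (base in line). Bolt next.

Call:
{"api": "apply_moves", "payload": {
  "deltas": [
    {"dp":[0,0.0164,0],"roll":0.1745,"grip":-0.06},
    {"dp":[0,0.0164,0],"roll":0.1745,"grip":-0.06},
    {"dp":[0,0.0164,0],"roll":0.1745,"grip":-0.06},
    {"dp":[0,0.0164,0],"roll":0.1745,"grip":-0.06},
    {"dp":[0,0.0164,0],"roll":0.1745,"grip":-0.06},
    {"dp":[0,0.0164,0],"roll":0.1745,"grip":-0.06},
    {"dp":[0,0.0164,0],"roll":0.1745,"grip":-0.06},
    {"dp":[0,0.0164,0],"roll":0.1748,"grip":-0.06},
    {"dp":[0,0,0],"roll":0,"grip":-0.06}
  ]
}}

```text
time_s: 25.45
ee_pos: [0.6123, -0.2856, 0.069]
eef_rot: [-1.572, 0.001, -1.567]
force: [0.3, -0.4, -0.3]
grip_width: 0.0498
```

Call:
{"api": "apply_moves", "payload": {
  "deltas": [
    {"dp":[0,0,0],"roll":0,"grip":1},
    {"dp":[0,0,0],"roll":0,"grip":1},
    {"dp":[0,0,0],"roll":0,"grip":1},
    {"dp":[0,0,0],"roll":0,"grip":1},
    {"dp":[0,0,0],"roll":0,"grip":1}
  ],
  "newtons": 5
}}

```text
time_s: 26.08
ee_pos: [0.6133, -0.2866, 0.0705]
eef_rot: [-1.569, -0.002, -1.571]
force: [-0.5, -5.4, 4.5]
grip_width: 0.0206
```

Call:
{"api": "apply_moves", "payload": {
  "deltas": [
    {"dp":[0.0012,0,0],"roll":0,"grip":1},
    {"dp":[0,0,0],"roll":0,"grip":1}
  ]
}}

```text
time_s: 26.32
ee_pos: [0.6133, -0.2868, 0.0703]
eef_rot: [-1.57, 0.0, -1.57]
force: [0.4, -1.3, 6.4]
grip_width: 0.0204
```

Call:
{"api": "apply_moves", "payload": {
  "deltas": [
    {"dp":[0,0,0],"roll":0,"grip":0.2},
    {"dp":[0,0,0],"roll":-0.1745,"grip":0.1},
    {"dp":[0,0,0],"roll":-0.1745,"grip":0.1},
    {"dp":[0,0,0],"roll":-0.1745,"grip":0.1},
    {"dp":[0,0,0],"roll":-0.1745,"grip":0.1},
    {"dp":[0,0,0],"roll":-0.1745,"grip":0.1},
    {"dp":[0,0,0],"roll":-0.1745,"grip":0.1},
    {"dp":[0,0,0],"roll":-0.1745,"grip":0.1},
    {"dp":[0,0,0],"roll":-0.1745,"grip":0.1},
    {"dp":[0,0,0],"roll":-0.1748,"grip":0.1}
  ]
}}

```text
time_s: 27.58
ee_pos: [0.6128, -0.2866, 0.0692]
eef_rot: [-1.57, 0.001, 0.006]
force: [0.7, 0.5, 0.0]
grip_width: 0.0424
```

Call:
{"api": "apply_moves", "payload": {
  "deltas": [
    {"dp":[0,0,0],"roll":0,"grip":1},
    {"dp":[0,0,0],"roll":0,"grip":1},
    {"dp":[0,0,0],"roll":0,"grip":1},
    {"dp":[0,0,0],"roll":0,"grip":1},
    {"dp":[0,0,0],"roll":0,"grip":1}
  ]
}}

```text
time_s: 28.2
ee_pos: [0.6133, -0.287, 0.0699]
eef_rot: [-1.571, -0.001, -0.001]
force: [4.0, -0.9, -0.2]
grip_width: 0.0208
```

Call:
{"api": "apply_moves", "payload": {
  "deltas": [
    {"dp":[0.001,0,0],"roll":0,"grip":1},
    {"dp":[0,0,0],"roll":0,"grip":1},
    {"dp":[0,-0.004,0],"roll":0,"grip":1},
    {"dp":[0,-0.004,0],"roll":0,"grip":1},
    {"dp":[0,0,0],"roll":0,"grip":1}
  ],
  "newtons": 40
}}

```text
time_s: 28.82
ee_pos: [0.6142, -0.2869, 0.0782]
eef_rot: [-1.571, -0.0, 0.0]
force: [0.2, 0.3, -1.0]
grip_width: 0.0205
```

Call:
{"api": "apply_moves", "payload": {
  "deltas": [
    {"dp":[0,-0.0364,0],"roll":0,"grip":1},
    {"dp":[0,-0.0364,0],"roll":0,"grip":1},
    {"dp":[-0.0217,0,0.0441],"roll":0,"grip":1},
    {"dp":[-0.0217,0,0.0441],"roll":0,"grip":1},
    {"dp":[-0.0217,0,0.0441],"roll":0,"grip":1},
    {"dp":[-0.0217,0,0.0441],"roll":0,"grip":1},
    {"dp":[-0.0217,0,0.0441],"roll":0,"grip":1},
    {"dp":[-0.0216,0,0.0439],"roll":0,"grip":1},
    {"dp":[0,0.015,0],"roll":0,"grip":1},
    {"dp":[0,0,0],"roll":0,"grip":1}
  ]
}}

```text
time_s: 30.08
ee_pos: [0.4837, -0.0228, 0.1347]
eef_rot: [-1.571, 0.002, 0.0]
force: [-0.8, -0.5, -0.5]
grip_width: 0.0196
```

Call:
{"api": "apply_moves", "payload": {
  "deltas": [
    {"dp":[0,0.006,0],"roll":0,"grip":1},
    {"dp":[0,0.006,0],"roll":0,"grip":1},
    {"dp":[0,0.003,0],"roll":0,"grip":1},
    {"dp":[0,0.001,0],"roll":0,"grip":1},
    {"dp":[0,0,0],"roll":0,"grip":1}
  ]
}}

```text
time_s: 30.7
ee_pos: [0.484, -0.0226, 0.1196]
eef_rot: [-1.571, -0.0, -0.0]
force: [0.3, -0.3, -0.9]
grip_width: 0.0195
```

Call:
{"api": "apply_moves", "payload": {
  "deltas": [
    {"dp":[0,0.001,0],"roll":0,"grip":1},
    {"dp":[0,0.001,0],"roll":0,"grip":1},
    {"dp":[0,0.001,0],"roll":0,"grip":1},
    {"dp":[0,0,0],"roll":0,"grip":1}
  ]
}}

```text
time_s: 31.2
ee_pos: [0.4839, -0.0226, 0.1165]
eef_rot: [-1.571, 0.0, 0.0]
force: [-0.5, -0.1, -0.7]
grip_width: 0.0198
```

Foot is 3 mm into the base hole with no contact. Continuing.

Call:
{"api": "apply_moves", "payload": {
  "deltas": [
    {"dp":[0,0.002,0],"roll":0,"grip":1},
    {"dp":[0,0.002,0],"roll":0,"grip":1},
    {"dp":[0,0.001,0],"roll":0,"grip":1},
    {"dp":[0,0.001,0],"roll":0,"grip":1},
    {"dp":[0,0,0],"roll":0,"grip":1}
  ]
}}

```text
time_s: 31.82
ee_pos: [0.4839, -0.0226, 0.1105]
eef_rot: [-1.571, 0.0, -0.0]
force: [0.1, -1.0, -1.3]
grip_width: 0.0198
```

Call:
{"api": "apply_moves", "payload": {
  "deltas": [
    {"dp":[0,0.001,0],"roll":0,"grip":1},
    {"dp":[0,0.001,0],"roll":0,"grip":1},
    {"dp":[0,0,0],"roll":0,"grip":1}
  ]
}}

```text
time_s: 32.2
ee_pos: [0.4839, -0.0226, 0.1085]
eef_rot: [-1.571, 0.0, 0.0]
force: [0.2, -0.8, -1.1]
grip_width: 0.0196
```

Call:
{"api": "apply_moves", "payload": {
  "deltas": [
    {"dp":[0,0.001,0],"roll":0,"grip":1},
    {"dp":[0,0.001,0],"roll":0,"grip":1},
    {"dp":[0,0.001,0],"roll":0,"grip":1},
    {"dp":[0,0.001,0],"roll":0,"grip":1},
    {"dp":[0,0,0],"roll":0,"grip":1}
  ]
}}

```text
time_s: 32.83
ee_pos: [0.4838, -0.0226, 0.1044]
eef_rot: [-1.571, 0.0, -0.0]
force: [-0.2, -1.4, -0.8]
grip_width: 0.0198
```

Call:
{"api": "apply_moves", "payload": {
  "deltas": [
    {"dp":[0,0.003,0],"roll":0,"grip":1},
    {"dp":[0,0.003,0],"roll":0,"grip":1},
    {"dp":[0,0.003,0],"roll":0,"grip":1},
    {"dp":[0,0.003,0],"roll":0,"grip":1},
    {"dp":[0,0.003,0],"roll":0,"grip":1},
    {"dp":[0,0.002,0],"roll":0,"grip":1},
    {"dp":[0,0.001,0],"roll":0,"grip":1},
    {"dp":[0,0,0],"roll":0,"grip":1}
  ]
}}

```text
time_s: 33.83
ee_pos: [0.4839, -0.0226, 0.0865]
eef_rot: [-1.571, 0.0, -0.0]
force: [-1.1, -5.0, 0.1]
grip_width: 0.02
```

Call:
{"api": "apply_moves", "payload": {
  "deltas": [
    {"dp":[0,0.0008,0],"roll":0,"grip":1},
    {"dp":[0,0.0006,0],"roll":0,"grip":1},
    {"dp":[0,0,0],"roll":0,"grip":1}
  ]
}}

```text
time_s: 34.2
ee_pos: [0.484, -0.0226, 0.0852]
eef_rot: [-1.571, -0.0, -0.0]
force: [-1.9, -3.8, 1.9]
grip_width: 0.0196
```

Nearly seated, with light contact. I release, back off and check.

Call:
{"api": "apply_moves", "payload": {
  "deltas": [
    {"dp":[0,0,0],"roll":0,"grip":0.3},
    {"dp":[0,0,0],"roll":0,"grip":0},
    {"dp":[0,0,0],"roll":0,"grip":0},
    {"dp":[0,0,0],"roll":0,"grip":0},
    {"dp":[0,-0.015,0],"roll":0,"grip":0},
    {"dp":[0,-0.04,0],"roll":0,"grip":0},
    {"dp":[0,-0.055,0],"roll":0,"grip":0},
    {"dp":[0,-0.04,0],"roll":0,"grip":0}
  ]
}}

```text
time_s: 35.2
ee_pos: [0.484, -0.0225, 0.2386]
eef_rot: [-1.571, -0.003, -0.0]
force: [0.5, -0.1, -0.7]
grip_width: 0.0471
```

Call:
{"api": "apply_moves", "payload": {
  "deltas": [
    {"dp":[0,0,-0.05],"roll":0,"grip":0},
    {"dp":[0,0,-0.05],"roll":0,"grip":0},
    {"dp":[0,0,-0.05],"roll":0,"grip":0},
    {"dp":[0,0,0],"roll":0,"grip":0}
  ]
}}

```text
time_s: 35.7
ee_pos: [0.4835, -0.175, 0.2359]
eef_rot: [-1.571, -0.0, -0.003]
force: [0.2, 0.5, -0.4]
grip_width: 0.0467
```

```bash
python3 - <<'E'
from h import *
o=ctrl.get_obs();print(o['time_s'],o['ee_pos'],o['force'],o['grip_width'])
b=snap('scene','scene5.png');a=snap('top','top5.png')
z=lambda im,u,v,w,h,W,H:cv2.resize(im[v:v+h,u:u+w],(W,H),interpolation=cv2.INTER_CUBIC)
cv2.imwrite('pics/m7.png',np.vstack([np.hstack([z(b,240,185,45,45,400,400),z(a,255,215,45,45,400,400)]),z(b,140,180,320,80,800,200)]))
E
```

```text
35.7 [ 0.48354841 -0.17498857  0.23593801] [ 0.18755665  0.50610017 -0.44580887] 0.046697645561302
```

View pics/m7.png

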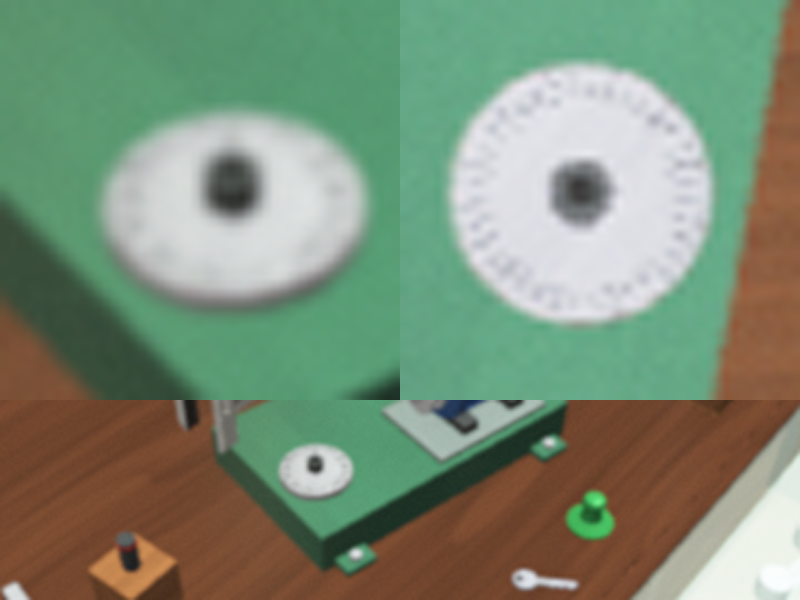

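The picture shows the bolt head flat on the aligned base, the drift upright in its block, and the robot clear of everything.

```bash
python3 -c "
from station import ctrl
print(ctrl.hand_in())"
```

```text
the job is handed in; nothing more can be done
None
```

The job is done and handed in at about 36 s of the 72 s allowed. The hand-in gives no verdict, so the result rests on my own checks.

**What I did**
- **Drift in:** I closed the jaws on the drift in two directions to centre it. I then felt it down through both holes, easing it towards the bed hole from the force readings until its shoulder sat on the base.
- **Drift seated:** I let go briefly and it stood by itself on the base. The highest readings I saw were about 10 N vertically and about 9 N sideways.
- **Drift back:** I returned it upright to its block. A picture then showed the counter filling the base's hole, so the base was in line.
- **Bolt in:** I centred the bolt in the jaws the same way and lowered it through both holes. No reading I saw passed about 5 N. I let go with it about at its seat and moved the hand clear.

**Last checks**
- **Final pictures:** The bolt head sits flat in the middle of the base and the drift stands upright in its block. The pictures I viewed show nothing else disturbed, though the last ones cover only part of the counter.
- **Disagreements:** The two cameras differed by about 4 to 6 mm on positions. I relied on the top camera and on feel, and both agreed with contact.
- **Not measured:** Forces were read only at the end of each move call, so a brief higher peak could have gone unseen. I judged how flat the bolt head sits by eye, and the height at release agreed.

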